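Vent the air line and flip the grinder guard open

ROBOT

A 6-joint arm with a two-finger parallel gripper is mounted at the origin on the work surface. World frame = base frame: x ahead of the robot, y to its left, z up, the work surface at z = 0. Lengths are in m, angles in rad, forces in N, time in s.
With the tool pointing down it reaches from about 0.35 to 0.975 m from the base axis. Payload 4.9 kg.
Tool frame: the origin (TCP) lies at the very end of the fingers, on their centre line; the grasp point (between the pads) lies 19 mm behind it (ctrl.grip_point_offset is the distance from the TCP to the grasp point, in m); z points along the fingers, y is the line along which they close (so a half turn about z gives the same grasp; the last joint's range is limited). The gripper opens to 85 mm and grips with 20 to 120 N. Pads are 22 mm wide; open, the fingers measure 114 mm over their backs; the gripper's body (76 mm by 85 mm) begins 54 mm behind the grasp point. The pads swing forward as they close: fully open they stand 13 mm farther back than shut.
Start: joints at [-1.467, 0.053, 1.613, -0, 1.476, -0.119], TCP at [0.138, -0.61, 0.231] pointing down, gripper open.
Joint ranges: [-3.01, 3.01], [-1.01, 2.22], [0.06, 2.58], [-1.02, 4.17], [0.09, 2.62], [-3.14, 3.14]. Speed limits (rad/s): [2.57, 2.57, 3.14, 3.14, 3.14, 3.14].

INTERFACE

Orientations are given as a rotation vector (axis times angle).
In Python, from station import ctrl gives the robot as it stands.
- The arm moves only by the tool send_rows, never from a script. Its argument "rows" is a list of rows, each a list of 3 entries, a list of its own where there are three numbers: the finger opening in cm, from 0 to 8.54, then the shift along the tool's x, y, z in cm, then the turn about the tool's z in degrees. A call has 1 to 10 rows; each row shifts and turns the commanded pose from where the row before left it, along the tool's axes as they then stand; what a row does not reach is not made up. A row lasts 1/8 s, in which the tool goes at most 62.5 mm and 10.7 degrees, less where a joint would pass 70% of its speed; a pose out of reach is approached as far as the arm can. A call with a gripper value outside its range is refused whole. The fingers move at their own pace and stop on an object; "newtons" is the grip in N (left out, the last holds). Time passes only in rows, so rows that do not move let the fingers close. It gives the time, the measured TCP pose, the force, the opening and the grip force at its end, in the units of the state.
- ctrl.get_obs(): the state, without advancing time (a new reading comes with each control period).
- ctrl.get_image(name): name is "side" or "top" or "wrist"; returns a dict with "frame" (384x512x3 uint8, red, green, blue), "range_z" (384x512 float32, m along the optical axis (not along the pixel's ray), 0 where there is no reading), "fx", "fy", "cx", "cy" (pixels), "k1" (the pictures are not rectified: a ray, as slopes to the right and down, at radius r is drawn at 1 + k1 r^2 times it, then the intrinsics apply), "cam_to_world" (4x4, takes a point from camera to world coordinates). Camera axes: x right, y down, z forward; pixel columns grow to the right and rows downward; lengths in m; the calibration is good to about 2 mm. A picture is of the moment at which its call begins.
- ctrl.finish_job(): hands the job in; it is judged then, once.
The state is a dict: "t": time; "q": joint angles; "dq": joint speeds; "effort": joint torques, N m; "tool_pos": TCP position; "tool_rot": TCP orientation; "contact_force": force on the tool from outside, world axes, zero at the start; "wrist_torque": the same for the moment, N m; "opening": finger opening in m; "grip_force": force on a finger pad.
Only numpy, scipy, OpenCV 4.12 (cv2) and the standard library are available. Lean on these libraries where they do the work, as an engineer would, in place of code of your own. Each camera call takes 0.05 s, during which the arm holds its last target. There are 200 camera calls.

TASK

Make the little air grinder ready for a wheel check. First vent its air line: pull the spring sleeve of the quick coupler all the way back towards its block, hold it there for a moment and let it spring fully forward again. Then gently swing the grinder's clear guard up and over its balance point, without pressing hard on it or letting it slam, so that it stays open by itself, and leave everything else where it is.

Things in the scene. Friction and masses are not known exactly. Their poses are not given: they have to be found in the camera images.
- grinder: Fixed bench grinder, on the left or right. Origin: centre of its base's underside; -x is its open front, roughly towards the robot; z up. Base 240 (x) x 210 x 15 mm; stone wheel 90 mm across (axle along y, centre x 0, height 72 mm), motor beside it 106 mm high. Posts at x 45, y +-95 mm, 185 mm tall. Clear side shields at y +-95, x -70 to 50 mm, 105 mm high.
- guard_hinge (a point): Middle of the guard's hinge axis, at x 45 mm, height 145 mm of the grinder; the axis runs along the grinder's y. Same axes as the grinder. The guard weighs 0.3 to 0.6 kg and swings almost freely, lightly damped: lifting it at the lip takes 1.5 to 3 N. Press it with less than 35 N.
- guard (a joint): Guard angle (rad): 0 closed (end stop), grows as the lip rises and swings over to the back, 1.62 fully open (end stop). At 0 the panel runs from the hinge to the front (-x), rising 0.30 rad above level; at 1.27 it is upright. It balances near 1.3: before that it falls shut, beyond it falls open onto the stop and stays.
- guard_lip (a point): Middle of the guard's front lower edge, 160 mm from the hinge axis; 187 mm above the table when shut, free below down to the carving. Clear panel 160 mm wide, 6 mm thick, flat below, with a black lip bar 170 x 12 x 14 mm, proud on top. No handle: lift it from below with slanted fingers. x runs from lip to hinge, y along the hinge, z out of the top face.
- manifold: Fixed air manifold: base plate x -90 to 130 mm, 90 mm wide, 10 mm thick; aluminium block (x 75 to 125, y +-30 mm, 115 mm tall, steel cap to 127 mm) from which a quick coupler sticks out level along -x, its axis 90 mm above the table. Origin: underside of the base, below the sleeve's middle; -x points roughly to the robot.
- sleeve_mid (a point): On the axis of the coupler's steel sleeve, near its middle, 90 mm above the table; moves with it. Axes as the manifold. Sleeve: 36 mm thick, from x -32 to 28 mm, with a 46 mm collar on its front 10 mm (x -32 to -22). Behind it 36 mm of 28 mm thick brass barrel up to the 40 mm nut on the block.
- sleeve (a joint): How far the sleeve is pulled back towards the block, along the manifold's +x (m): 0 forward (rest), 0.014 fully back (end stop). A spring pushes it forward, about 4.5 N at rest and 11.5 N fully back.
- carving: Bystander: brown carving blank, 60 x 36 x 36 mm, lies loose on the grinder's base plate in front of the wheel, under the guard's lip. Origin: centre of its underside. Leave alone.
- jar: Bystander: amber jar, 60 mm across, 85 mm tall, beside the grinder. Leave alone.
- mug: Bystander: white mug, 80 mm across, 90 mm tall, behind the manifold. Leave alone.
- brush: Bystander: brush lying on the table between grinder and manifold. Leave alone.
- wrench: Bystander: steel wrench lying on the left of the table. Leave alone.
- blank: Bystander: stone slab 90 x 60 x 40 mm on the right of the table. Leave alone.
- tray: Bystander: wooden tray 160 x 110 x 45 mm on the right of the table. Leave alone.
Things that resemble listed ones, but are neither listed nor needed, are in the scene too. Several things have the shape of the manifold; the one meant has the colours described above.

How it is judged:
On the way, in this order (a step that is already met when the one before it is completed fails the run):
1. the sleeve is pulled fully back (over 11 of its 14 mm) and held 0.2 s, with the guard still shut (value of joint sleeve above 0.011 m and value of joint guard below 0.15 rad), for 0.2 s.
2. the sleeve is let go and has sprung fully forward, with the guard still shut (value of joint sleeve below 0.002 m and contact force between the fingers and sleeve below 0.2 N and value of joint guard below 0.15 rad), for 0.1 s.
3. the guard is swung past its balance point (value of joint guard above 1.38 rad), for 0.1 s.
At the end, for the whole second after the job is handed in: The guard rests open by itself within 0.08 rad of its open stop (1.54 to 1.7 rad), still, and the sleeve is fully forward (within 2 mm) (value of joint guard between 1.54 and 1.7 rad and velocity of joint guard between -0.1 and 0.1 rad/s and value of joint sleeve below 0.002 m); the robot touches nothing.
It fails at once if the guard is flung or slams (faster than 4 rad/s) (velocity of joint guard above 4 rad/s or velocity of joint guard below -4 rad/s).
It fails at once if the guard is pressed with more than 35 N (contact force between any of the fingers, the arm and guard above 35 N).
It fails at once if a bystander is moved by more than 20 mm (distance of any of carving, jar, mug, brush, wrench, blank, tray from where it was at the start of the episode above 0.02 m).
It also fails if it takes over 54 s, if anything falls off the work surface, if the arm or the gripper's body presses on something with over 40 N, if the wrist force passes 120 N, or if a joint passes its speed limit or range.

## Working session

There is one attempt and no reset: what is moved stays moved. The work goes in short steps, Python scripts to look and compute and a tool call to move; the robot and the scene stay as the last step left them, time stands still between calls to the robot, and variables do not carry over. Pictures are saved under pics/ and viewed, at most 10 in all, crops included, and the job is handed in when it is done.

Besides the shell and the picture viewer there is one more tool, called after "Emit:" by a JSON object that holds its "name" and its "arguments", one argument or row to a line. send_rows: Moves the arm, as the interface text tells. Its arguments: {"type":"object","properties":{"rows":{"type":"array","items":{"type":"array"}},"newtons":{"type":"number"}},"required":["rows"]}

```bash
mkdir -p pics; cat > h.py <<'E'
import numpy as np, cv2
from station import ctrl
from scipy.spatial.transform import Rotation as R
def snap(n,f):
    d=ctrl.get_image(n); cv2.imwrite(f'pics/{f}.png',d['frame'][:,:,::-1]); np.savez(f'pics/{f}.npz',**d); return d
def cloud(d):
    h,w=d['range_z'].shape; u,v=np.meshgrid(np.arange(w),np.arange(h))
    K=np.array([[d['fx'],0,d['cx']],[0,d['fy'],d['cy']],[0,0,1.]],float)
    xd=(u-d['cx'])/d['fx']; yd=(v-d['cy'])/d['fy']; x,y=xd.copy(),yd.copy()
    for _ in range(20):
        s=1+d['k1']*(x*x+y*y); x,y=xd/s,yd/s
    z=d['range_z']; P=np.stack([x*z,y*z,z,np.ones_like(z)],-1)@np.array(d['cam_to_world']).T
    P=P[...,:3]; P[z==0]=np.nan; return P
E
python3 - <<'E'
from h import *
a=snap('top','top1'); b=snap('side','side1')
print(ctrl.get_obs())
print(np.array(a['cam_to_world']).round(3),np.array(b['cam_to_world']).round(3),a['fx'],a['k1'])
E
```

```text
{'t': 0.1, 'q': array([-1.46697452e+00,  5.32681339e-02,  1.61412910e+00,  3.89945607e-06,
        1.47602170e+00, -1.19017782e-01]), 'dq': array([ 6.40653307e-04, -9.67179555e-04, -1.80621699e-03,  1.08501500e-05,
        6.01141282e-04, -1.27982057e-04]), 'effort': array([ 1.14647355e-03, -3.94905102e+01, -3.71360850e+01, -1.37909123e-05,
        3.98686665e-03, -8.08191658e-06]), 'tool_pos': array([ 0.1380574 , -0.60899008,  0.23021653]), 'tool_rot': array([-3.12029757e+00, -3.49108171e-01, -2.78770480e-05]), 'contact_force': array([-0.19577262, -0.71871185,  0.07926032]), 'wrist_torque': array([-0.00721342,  0.04644461,  0.03866882]), 'grip_force': 0.0, 'opening': 0.0849601360661642}
[[-0.061 -0.975  0.215  0.299]
 [-0.998  0.06  -0.011 -0.018]
 [-0.002 -0.215 -0.977  1.121]
 [ 0.     0.     0.     1.   ]] [[-0.866 -0.242  0.437 -0.005]
 [-0.499  0.434 -0.75   0.844]
 [-0.008 -0.868 -0.497  0.714]
 [ 0.     0.     0.     1.   ]] 362.562175016314 -0.01918162049519176
```

View pics/top1.png

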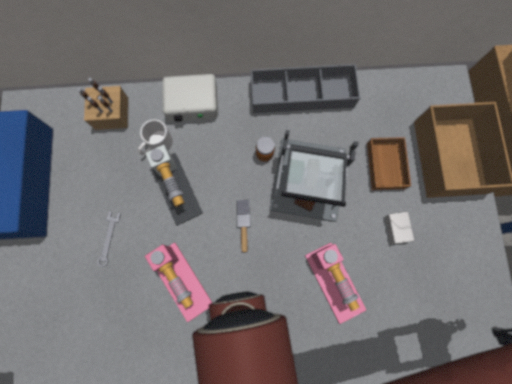

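View pics/side1.png

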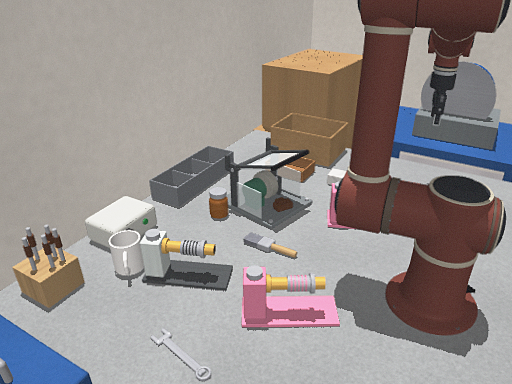

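Manifold-shaped candidates in the top view are the pink ones at (178,285) and (335,283), and the one at (165,180) with an aluminium block, dark base and steel sleeve. The last fits the colours and has the mug behind it. I'll confirm it in a crop and measure.

```bash
python3 - <<'E'
from h import *
d=np.load('pics/top1.npz'); P=cloud(d); f=d['frame']
s=np.load('pics/side1.npz'); Q=cloud(s)
c=cv2.resize(f[125:230,115:360,::-1],None,fx=3.2,fy=3.2,interpolation=cv2.INTER_CUBIC)
cv2.imwrite('pics/crop1.png',c)
for n,(u,v) in dict(block=(157,155),sl=(170,183),tip=(180,207),lipL=(281,198),lipR=(340,205),postL=(287,135),postR=(352,147),jar=(265,148)).items(): print(n,P[v,u].round(3))
# block cap & coupler points from both clouds
def reg(P,x,y,z): 
    m=(P[...,0]>x[0])&(P[...,0]<x[1])&(P[...,1]>y[0])&(P[...,1]<y[1])&(P[...,2]>z[0])&(P[...,2]<z[1]); return P[m]
b=P[183,170]
for C,nm in((P,'top'),(Q,'side')):
    cap=reg(C,(b[0]-.15,b[0]+.15),(b[1]-.1,b[1]+.12),(.112,.14)); cp=reg(C,(b[0]-.15,b[0]+.15),(b[1]-.1,b[1]+.12),(.098,.111))
    pl=reg(C,(b[0]-.2,b[0]+.15),(b[1]-.12,b[1]+.12),(.006,.016))
    print(nm,len(cap),cap.mean(0),len(cp),cp.mean(0),np.linalg.svd(cp[:,:2]-cp[:,:2].mean(0),full_matrices=False)[2][0],'plate',cv2.minAreaRect(pl[:,:2].astype(np.float32)*1000))
E
```

```text
block [0.639 0.236 0.127]
sl [0.558 0.204 0.111]
tip [0.505 0.195 0.011]
lipL [ 0.514 -0.12   0.011]
lipR [ 0.451 -0.254  0.196]
postL [ 0.658 -0.135  0.177]
postR [ 0.615 -0.313  0.169]
jar [ 0.657 -0.077  0.081]
top 334 [0.63581032 0.23460337 0.11939294] 430 [0.5624093  0.20639591 0.10450599] [-0.93836187 -0.34565446] plate ((540.316162109375, 177.6282958984375), (342.1110534667969, 166.6710205078125), 12.995274543762207)
side 322 [0.63379729 0.24332265 0.12022049] 512 [0.57183718 0.22007069 0.10442558] [-0.88248271 -0.47034484] plate ((531.657958984375, 207.32449340820312), (343.3005065917969, 159.88015747070312), 1.330991268157959)
```

View pics/crop1.png

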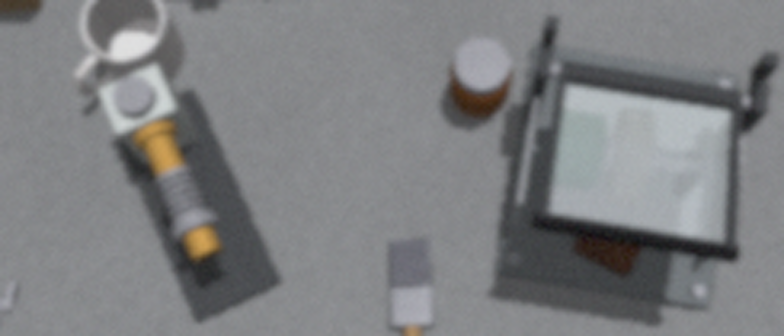

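The crop confirms it: aluminium block with steel cap at crop (135,95), brass coupler, steel sleeve around (178,195) with its collar at (193,220). The grinder is at right with its dark lip bar from (540,220) to (735,252). Now I'll refine both.

```bash
python3 - <<'E'
from h import *
for n in('top1','side1'):
    d=np.load(f'pics/{n}.npz'); P=cloud(d); f=d['frame'].astype(int); sat=f.max(2)-f.min(2)
    X=P-np.array([.562,.206,0]); near=np.hypot(X[...,0],X[...,1])<.11
    m=near&(P[...,2]>.118)&(P[...,2]<.14); cap=P[m]; print(n,'cap/block top',len(cap),cv2.minAreaRect((cap[:,:2]*1000).astype(np.float32)))
    yaw=np.deg2rad(20.5)
    m=near&(P[...,2]>.075)&(P[...,2]<.116); p=P[m]; s=sat[m]
    e=np.array([np.cos(yaw),np.sin(yaw)]); t=(p[:,:2]-[.5455,.201])@e; w=(p[:,:2]-[.5455,.201])@[-e[1],e[0]]
    for a in np.arange(-.08,.08,.008):
        k=(t>=a)&(t<a+.008)
        if k.sum()>2: i=p[k,2].argmax(); print(a.round(3),k.sum(),'wmed',np.median(w[k]).round(4),'w',w[k].min().round(3),w[k].max().round(3),'zmax',p[k,2].max().round(4),'sat',np.median(s[k]))
    # grinder lip
    val=f.max(2); m=(P[...,2]>.178)&(P[...,2]<.215)&(val<75)&(np.hypot(P[...,0]-.47,P[...,1]+.2)<.12); p=P[m]
    print('lip',len(p),cv2.minAreaRect((p[:,:2]*1000).astype(np.float32)),p.mean(0),p.max(0),p.min(0))
    m=(P[...,2]>.16)&(P[...,2]<.2)&(np.hypot(P[...,0]-.64,P[...,1]+.22)<.14); p=P[m]
    for sg in(0,1):
        q=p[(p[:,1]>-.22)==bool(sg)]; print('post',len(q),q.mean(0).round(4) if len(q) else '')
E
```

```text
top1 cap/block top 139 ((639.8011474609375, 236.90423583984375), (40.016021728515625, 46.524269104003906), 20.05809783935547)
-0.056 24 wmed -0.0007 w -0.014 0.012 zmax 0.1039 sat 55.5
-0.048 28 wmed -0.0033 w -0.015 0.011 zmax 0.1064 sat 102.5
-0.04 27 wmed -0.0014 w -0.014 0.013 zmax 0.1071 sat 105.0
-0.032 54 wmed -0.0024 w -0.022 0.021 zmax 0.115 sat 7.5
-0.024 32 wmed -0.0014 w -0.022 0.021 zmax 0.1141 sat 7.0
-0.016 35 wmed -0.001 w -0.018 0.016 zmax 0.1107 sat 6.0
-0.008 32 wmed -0.0012 w -0.017 0.017 zmax 0.1098 sat 6.0
-0.0 35 wmed -0.0037 w -0.018 0.018 zmax 0.1108 sat 6.0
0.008 31 wmed -0.0008 w -0.017 0.014 zmax 0.1105 sat 6.0
0.016 30 wmed -0.0026 w -0.017 0.015 zmax 0.1095 sat 6.0
0.024 29 wmed -0.0036 w -0.016 0.015 zmax 0.1104 sat 6.0
0.032 20 wmed -0.0002 w -0.012 0.011 zmax 0.1087 sat 85.0
0.04 22 wmed -0.0009 w -0.012 0.012 zmax 0.1066 sat 107.0
0.048 21 wmed -0.0002 w -0.012 0.013 zmax 0.1071 sat 105.0
0.056 24 wmed -0.0027 w -0.012 0.012 zmax 0.1064 sat 105.0
0.064 43 wmed 0.0012 w -0.015 0.017 zmax 0.112 sat 88.0
0.072 65 wmed 0.0044 w -0.025 0.029 zmax 0.1153 s
[... 989 characters left out ...]
sat 4.5
0.024 47 wmed 0.0109 w -0.012 0.018 zmax 0.1106 sat 6.0
0.032 35 wmed 0.0094 w -0.008 0.018 zmax 0.1088 sat 89.0
0.04 36 wmed 0.0091 w -0.007 0.015 zmax 0.1065 sat 127.0
0.048 36 wmed 0.0096 w -0.008 0.015 zmax 0.1074 sat 124.5
0.056 32 wmed 0.0097 w -0.005 0.014 zmax 0.1061 sat 127.5
0.064 56 wmed 0.0101 w -0.016 0.02 zmax 0.112 sat 92.0
0.072 54 wmed 0.0151 w -0.009 0.027 zmax 0.1145 sat 129.5
lip 232 ((497.7035217285156, -191.1007537841797), (167.73619079589844, 72.14830017089844), 72.95278930664062) [ 0.47989261 -0.17838509  0.1934516 ] [ 0.55591042 -0.10222256  0.20297332] [ 0.44913986 -0.2727345   0.17815148]
post 189 [ 0.5617 -0.2777  0.1699]
post 267 [ 0.5796 -0.1565  0.171 ]
```

Emit:
{"name": "send_rows", "arguments": {
  "rows": [
    [8.5,[0,0,0],-7.7],
    [8.5,[4.1,-3.8,0],0],
    [8.5,[4.1,-3.8,0],0],
    [8.5,[4.1,-3.8,0],0],
    [8.5,[4.1,-3.8,0],0],
    [8.5,[4.1,-3.8,0],0],
    [8.5,[4.1,-3.8,0],0],
    [8.5,[4.1,-3.8,0],0],
    [8.5,[4.1,-3.8,0],0],
    [8.5,[4.1,-3.8,0],0]
  ],
  "newtons": 60
}}

```text
t: 1.35
tool_pos: [0.3645, -0.1583, 0.231]
tool_rot: [3.092, 0.557, 0.0]
contact_force: [1.0, -0.6, -0.5]
opening: 0.0847
grip_force: 0.0
```

Emit:
{"name": "send_rows", "arguments": {
  "rows": [
    [8.5,[4.1,-3.8,0],0],
    [8.5,[4.1,-3.8,0],0],
    [8.5,[4.1,-3.8,0],0],
    [8.5,[4.1,-3.8,0],0],
    [8.5,[4.1,-3.8,0],0],
    [8.5,[4.1,-3.8,0],0],
    [8.5,[0,0,0],0],
    [8.5,[0,0,0],0]
  ]
}}

```text
t: 2.35
tool_pos: [0.5145, 0.1393, 0.2306]
tool_rot: [3.091, 0.559, -0.002]
contact_force: [-0.4, -0.1, 0.3]
opening: 0.0852
grip_force: 0.0
```

Emit:
{"name": "send_rows", "arguments": {
  "rows": [
    [8.5,[2.2,-2.3,0],0],
    [8.5,[2.3,-2.3,0],0],
    [8.5,[0,0,2],0],
    [8.5,[0,0,0],0],
    [8.5,[0,0,0],0]
  ]
}}

```text
t: 2.98
tool_pos: [0.5406, 0.1971, 0.211]
tool_rot: [3.092, 0.556, -0.001]
contact_force: [-0.1, -0.0, 0.4]
opening: 0.085
grip_force: 0.0
```

```bash
python3 - <<'E'
from h import *
d=snap('wrist','w1')
P=cloud(d); o=ctrl.get_obs(); print(o['tool_pos'])
f=d['frame'].astype(int); sat=f.max(2)-f.min(2)
e=np.array([np.cos(.3578),np.sin(.3578)]); t=(P[...,:2]-[.5455,.201])@e; w=(P[...,:2]-[.5455,.201])@[-e[1],e[0]]
z=P[...,2]
for a in np.arange(-.05,.07,.008):
    k=(t>=a)&(t<a+.008)&(abs(w)<.03)&(z>.075)&(z<.118)
    if k.sum()>5: print(a.round(3),k.sum(),'w',w[k].min().round(3),w[k].max().round(3),'zmax',np.percentile(z[k],98).round(4),'sat',np.median(sat[k]))
E
```

```text
[0.54090036 0.19730273 0.21154012]
-0.05 196 w -0.017 0.01 zmax 0.1037 sat 126.0
-0.042 228 w -0.017 0.01 zmax 0.1034 sat 82.5
-0.034 131 w -0.016 0.01 zmax 0.1037 sat 78.0
-0.026 373 w -0.026 0.019 zmax 0.1123 sat 5.0
-0.018 501 w -0.026 0.019 zmax 0.1116 sat 4.0
-0.01 337 w -0.021 0.015 zmax 0.1077 sat 5.0
-0.002 345 w -0.021 0.016 zmax 0.1079 sat 6.0
0.006 366 w -0.021 0.015 zmax 0.1079 sat 6.0
0.014 372 w -0.02 0.015 zmax 0.1079 sat 6.0
0.022 380 w -0.02 0.016 zmax 0.108 sat 6.0
0.03 398 w -0.019 0.016 zmax 0.1072 sat 11.5
0.038 305 w -0.015 0.012 zmax 0.1037 sat 124.0
0.046 318 w -0.015 0.012 zmax 0.1038 sat 124.0
0.054 338 w -0.015 0.013 zmax 0.1036 sat 124.0
0.062 333 w -0.014 0.016 zmax 0.1049 sat 124.0
```

View pics/w1.png

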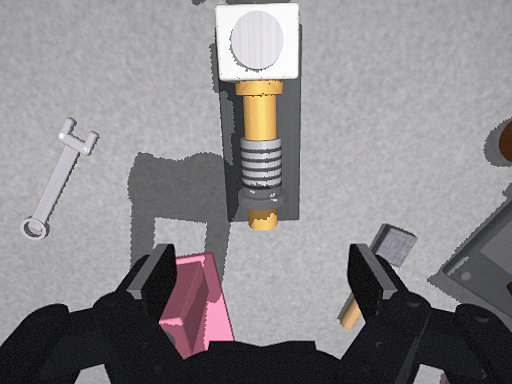

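The wrist view shows the sleeve centred between the fingers at (262,165), with its collar at (262,195). The sleeve is free for a grip, so I'll descend.

Emit:
{"name": "send_rows", "arguments": {
  "rows": [
    [8.5,[0.3,0,3.5],-1],
    [8.5,[0,0,3.5],0],
    [8.5,[0,0,3.5],0],
    [8.5,[0,0,2],0],
    [8.5,[0,0,1.6],0],
    [8.5,[0,0,0],0],
    [6,[0,0,0],0],
    [4.5,[0,0,0],0]
  ]
}}

```text
t: 4.03
tool_pos: [0.5449, 0.1997, 0.0718]
tool_rot: [-3.087, -0.585, -0.004]
contact_force: [-0.5, -0.4, -0.1]
opening: 0.0512
grip_force: 0.0
```

Emit:
{"name": "send_rows", "arguments": {
  "rows": [
    [2.5,[0,0,0],0],
    [2.5,[0,0,0],0],
    [2.5,[0,0,0],0],
    [2.5,[0,0,0],0]
  ]
}}

```text
t: 4.53
tool_pos: [0.5448, 0.1989, 0.0717]
tool_rot: [3.085, 0.585, 0.003]
contact_force: [-1.2, -3.1, 5.3]
opening: 0.0343
grip_force: 59.8
```

Emit:
{"name": "send_rows", "arguments": {
  "rows": [
    [2.5,[0.3,0,0],0],
    [2.5,[0.3,0,0],0],
    [2.5,[0.3,0,0],0],
    [2.5,[0.3,0,0],0],
    [2.5,[0.2,0,0],0],
    [2.5,[0,0,0],0]
  ]
}}

```text
t: 5.28
tool_pos: [0.556, 0.2034, 0.0717]
tool_rot: [3.084, 0.585, -0.006]
contact_force: [-8.2, -6.1, 12.5]
opening: 0.0345
grip_force: 60.4
```

Emit:
{"name": "send_rows", "arguments": {
  "rows": [
    [2.5,[0.2,0,0],0],
    [2.5,[0.1,0,0],0],
    [2.5,[0,0,0],0],
    [2.5,[0,0,0],0],
    [2.5,[0,0,0],0]
  ]
}}

```text
t: 5.9
tool_pos: [0.5577, 0.2042, 0.0717]
tool_rot: [3.084, 0.586, -0.01]
contact_force: [-12.0, -8.3, 14.6]
opening: 0.0342
grip_force: 60.7
```

```bash
python3 - <<'E'
from h import *
o=ctrl.get_obs(); print(o['tool_pos'],o['contact_force'])
d=snap('side','s2'); c=cv2.resize(d['frame'][215:300,120:260,::-1],None,fx=5,fy=5,interpolation=cv2.INTER_CUBIC); cv2.imwrite('pics/s2c.png',c)
E
```

```text
[0.55774636 0.20416987 0.0716811 ] [-12.0107067   -8.34276995  14.64592436]
```

View pics/s2c.png

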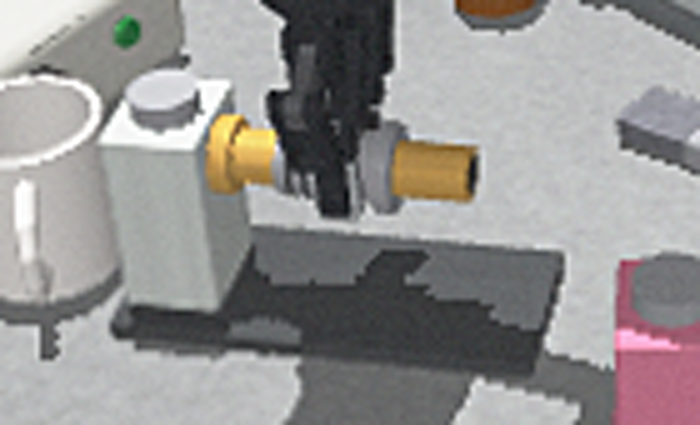

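The collar is at crop (385,170) and more of the brass plug is exposed than before. With 14 mm of travel and a jump in force, the sleeve is at its stop, so I'll release it.

Emit:
{"name": "send_rows", "arguments": {
  "rows": [
    [8.5,[0,0,0],0],
    [8.5,[0,0,0],0],
    [8.5,[0,0,0],0],
    [8.5,[0,0,0],0],
    [8.5,[0,0,0],0],
    [8.5,[0,0,-3],0],
    [8.5,[0,0,-5],0],
    [8.5,[0,0,-5],0],
    [8.5,[0,0,-3],0],
    [8.5,[0,0,0],0]
  ]
}}

```text
t: 7.2
tool_pos: [0.5615, 0.2061, 0.2342]
tool_rot: [-3.086, -0.585, -0.011]
contact_force: [0.4, 0.3, -0.4]
opening: 0.0852
grip_force: 0.0
```

```bash
python3 - <<'E'
from h import *
o=ctrl.get_obs(); print(o['tool_pos'])
b=snap('wrist','w2')
P=cloud(b); f=b['frame'].astype(int); sat=f.max(2)-f.min(2)
e=np.array([np.cos(.37),np.sin(.37)]); t=(P[...,:2]-[.5455,.201])@e; w=(P[...,:2]-[.5455,.201])@[-e[1],e[0]]
z=P[...,2]
for a in np.arange(-.05,.05,.004):
    k=(t>=a)&(t<a+.004)&(abs(w)<.03)&(z>.075)&(z<.118)
    if k.sum()>5: print(a.round(3),'w',w[k].min().round(3),w[k].max().round(3),'sat',np.median(sat[k]))
# grinder from top & initial top
d=np.load('pics/top1.npz'); P=cloud(d)
for nm in('top1','side1'):
    d=np.load(f'pics/{nm}.npz'); P=cloud(d); f=d['frame'].astype(int); val=f.max(2); z=P[...,2]
    # proud bar top, z>.19
    m=(z>.186)&(z<.215)&(val<75)&(P[...,0]>.43)&(P[...,0]<.52)&(P[...,1]>-.29)&(P[...,1]<-.07); p=P[m]
    # keep front edge: RANSAC-ish fit via fitLine
    L=cv2.fitLine((p[:,:2]).astype(np.float32),cv2.DIST_HUBER,0,.005,.01).ravel()
    n=np.array([L[1],-L[0]]); n=n if n[0]>0 else -n
    for _ in range(6):
        r=(p[:,:2]-L[2:])@n; p2=p[abs(r)<.012]; L=cv2.fitLine(p2[:,:2].astype(np.float32),cv2.DIST_HUBER,0,.005,.01).ravel(); n=np.array([L[1],-L[0]]); n=n if n[0]>0 else -n
    s=(p2[:,:2]-L[2:])@L[:2]; r=(p2[:,:2]-L[2:])@n; mid=L[2:]+L[:2]*(s.min()+s.max())/2
    print(nm,len(p2),'dir',L[:2],'n yaw',np.degrees(np.arctan2(n[1],n[0])),'len',np.ptp(s),'mid',mid,'r',np.percentile(r,[2,98]),'z',np.percentile(p2[:,2],[2,50,98]))
E
```

```text
[0.56148274 0.20608282 0.23418224]
-0.05 w -0.017 0.011 sat 128.0
-0.046 w -0.017 0.011 sat 125.0
-0.042 w -0.017 0.011 sat 125.0
-0.038 w -0.017 0.011 sat 124.0
-0.034 w -0.016 0.011 sat 126.0
-0.03 w -0.01 -0.001 sat 52.0
-0.026 w -0.024 0.018 sat 8.0
-0.022 w -0.026 0.02 sat 7.0
-0.018 w -0.025 0.02 sat 5.0
-0.014 w -0.02 0.014 sat 4.0
-0.01 w -0.02 0.015 sat 3.0
-0.006 w -0.02 0.015 sat 4.0
-0.002 w -0.021 0.015 sat 4.0
0.002 w -0.021 0.015 sat 4.0
0.006 w -0.021 0.015 sat 4.0
0.01 w -0.021 0.015 sat 4.0
0.014 w -0.02 0.015 sat 4.0
0.018 w -0.021 0.015 sat 6.0
0.022 w -0.02 0.015 sat 5.0
0.026 w -0.02 0.015 sat 6.0
0.03 w -0.02 0.015 sat 8.0
0.034 w -0.019 0.011 sat 125.0
0.038 w -0.016 0.011 sat 125.0
0.042 w -0.016 0.011 sat 125.0
0.046 w -0.016 0.012 sat 125.0
top1 307 dir [0.24256219 0.97013587] n yaw -14.037812 len 0.16601294616583864 mid [ 0.47071009 -0.18375437] r [-0.00448464  0.00712878] z [0.18841676 0.19704624 0.20083618]
side1 185 dir [0.23018225 0.9731475 ] n yaw -13.3078 len 0.16779903670321072 mid [ 0.47028702 -0.18284388] r [-0.00333291  0.00695405] z [0.18765323 0.19616898 0.20104888]
```

View pics/w2.png

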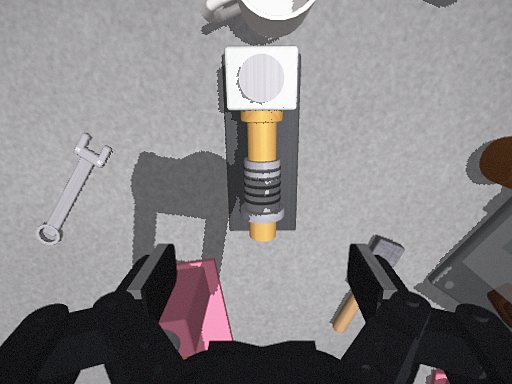

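The sleeve is back fully forward: the collar is at (262,213) and measured in its original place. Next is the guard. The lip middle is at about (0.470,-0.183) with yaw -13.7°. I'll close the fingers, turn, and go in front of the lip.

Emit:
{"name": "send_rows", "arguments": {
  "rows": [
    [0,[0,0,0],8.8],
    [0,[0,0,0],8.8],
    [0,[0,0,0],8.8],
    [0,[0,0,0],8.8],
    [0,[0,0,0],0],
    [0,[-0.5,5,0],0],
    [0,[-0.5,5,0],0],
    [0,[-0.5,5,0],0],
    [0,[-0.5,5,0],0],
    [0,[-0.5,5,0],0]
  ],
  "newtons": 30
}}

```text
t: 8.5
tool_pos: [0.4748, -0.0325, 0.229]
tool_rot: [-3.12, 0.371, 0.003]
contact_force: [1.0, -0.2, -0.6]
opening: -0.0002
grip_force: 0.0
```

Emit:
{"name": "send_rows", "arguments": {
  "rows": [
    [0,[-0.5,5,0],0],
    [0,[-0.5,5,0],0],
    [0,[-0.3,4,0],0],
    [0,[0,0,0],0],
    [0,[0,0,0],0]
  ]
}}

```text
t: 9.12
tool_pos: [0.43, -0.1637, 0.2294]
tool_rot: [-3.118, 0.374, 0.002]
contact_force: [0.6, 0.5, -0.1]
opening: -0.0003
grip_force: 0.0
```

```bash
python3 - <<'E'
from h import *
o=ctrl.get_obs(); print(o['tool_pos'],o['tool_rot'],o['q'],o['contact_force'])
b=snap('wrist','w3')
P=cloud(b); f=b['frame'].astype(int); val=f.max(2)
n=np.array([.9715,-.2368]); l=np.array([.2368,.9715]); T=P[...,:2]-[.4705,-.183]
r=T@n; s=T@l; z=P[...,2]
m=(abs(r)<.03)&(abs(s)<.1)&(z>.18)&(z<.21)&(val<75)
for a in np.arange(-.09,.09,.03):
    k=m&(s>a)&(s<a+.03)
    if k.sum()>5: print(a.round(3),k.sum(),np.percentile(r[k],[2,50,98]).round(4),np.percentile(z[k],[2,98]).round(4))
print('s ext',np.percentile(s[m],[1,99]))
E
```

```text
[ 0.42995046 -0.16370192  0.22940265] [-3.11819748e+00  3.73721614e-01  2.00206644e-03] [-5.26088708e-01 -3.57934093e-01  1.98272133e+00  4.86926589e-04
  1.51840322e+00  1.28324741e+00] [ 0.56297304  0.48684961 -0.12184596]
-0.09 1126 [-0.0006  0.0074  0.0278] [0.1861 0.1989]
-0.06 1080 [-0.0004  0.0066  0.012 ] [0.1919 0.1988]
-0.03 1039 [-0.0002  0.0066  0.0117] [0.1929 0.1988]
0.0 1019 [0.0001 0.0063 0.0115] [0.1939 0.1987]
0.03 1034 [0.0002 0.0063 0.0115] [0.1944 0.1988]
0.06 737 [-0.0016  0.0065  0.0278] [0.1871 0.1986]
s ext [-0.08574176  0.07726089]
```

View pics/w3.png

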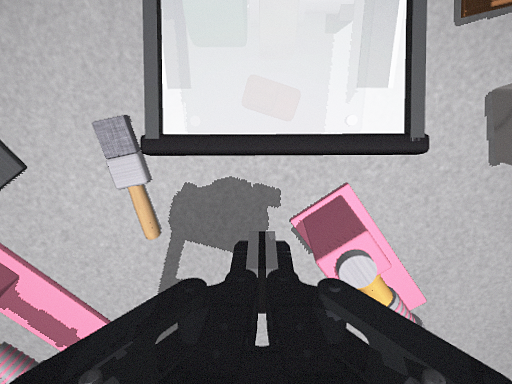

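Wrist view: the lip bar runs level at row 145, columns 142–428, square to the tool, with the fingers at (262,240). I'll go down in front of the lip and move up to contact.

Emit:
{"name": "send_rows", "arguments": {
  "rows": [
    [0,[0,1.2,2],0],
    [0,[0,0,3],0],
    [0,[0,0,2.1],0],
    [0,[1,0,0],0],
    [0,[1,0,0],0],
    [0,[0.4,0,0],0],
    [0,[0,0,0],0]
  ]
}}

```text
t: 10.05
tool_pos: [0.4515, -0.1819, 0.1602]
tool_rot: [3.119, -0.375, 0.002]
contact_force: [0.6, -0.3, 0.3]
opening: -0.0002
grip_force: 0.0
```

Emit:
{"name": "send_rows", "arguments": {
  "rows": [
    [0,[0.3,0,0],0],
    [0,[0.2,0,0],0],
    [0,[0,0,0],0]
  ]
}}

```text
t: 10.42
tool_pos: [0.4554, -0.1828, 0.1594]
tool_rot: [3.119, -0.376, -0.0]
contact_force: [-1.3, -0.0, 1.5]
opening: 0.0002
grip_force: 0.5
```

Emit:
{"name": "send_rows", "arguments": {
  "rows": [
    [0,[0.2,0,-0.2],0],
    [0,[0.2,0,-0.4],0],
    [0,[0.2,0,-0.5],0],
    [0,[0,0,0],0]
  ]
}}

```text
t: 10.92
tool_pos: [0.4586, -0.1835, 0.1694]
tool_rot: [-3.118, 0.375, 0.013]
contact_force: [-11.9, 1.7, 2.2]
opening: 0.0002
grip_force: 5.6
```

```bash
cat >> h.py <<'E'
def lip(nm,f):
    b=snap(nm,f); P=cloud(b); val=b['frame'].astype(int).max(2)
    n=np.array([.9715,-.2368]); l=np.array([.2368,.9715]); T=P[...,:2]-[.4705,-.183]; r=T@n; s=T@l; z=P[...,2]
    m=(abs(abs(s)-.065)<.015)&(z>.15)&(z<.34)&(r>-.03)&(r<.2)&(val<75)
    hi=np.percentile(z[m],97); k=m&(z>hi-.008)
    print(nm,m.sum(),'lip r',np.percentile(r[k],[5,50,95]).round(4),'z',np.percentile(z[k],[5,50,99]).round(4))
    o=ctrl.get_obs(); t=o['tool_pos']; print('tcp r',(t[:2]-[.4705,-.183])@n,'z',t[2],o['contact_force'].round(1))
E
python3 - <<'E'
from h import *
lip('wrist','w4'); lip('side','s4')
E
```

```text
wrist 13044 lip r [0.0015 0.0025 0.0042] z [0.2472 0.2518 0.2564]
tcp r -0.011518161015339487 z 0.1691816254409246 [-10.8   1.5   1.9]
side 180 lip r [-0.0242 -0.0165 -0.0002] z [0.2564 0.2603 0.2647]
tcp r -0.01157899845678717 z 0.16905082789235065 [-11.3   2.2   1.7]
```

```bash
python3 - <<'E'
from h import *
d=np.load('pics/s4.npz'); c=cv2.resize(d['frame'][100:240,215:335,::-1],None,fx=4,fy=4,interpolation=cv2.INTER_CUBIC)
e=np.load('pics/side1.npz'); c2=cv2.resize(e['frame'][100:240,215:335,::-1],None,fx=3,fy=3,interpolation=cv2.INTER_CUBIC)
c=cv2.resize(c,(360,420)); cv2.imwrite('pics/s4c.png',np.hstack([c2,c]))
E
```

```text
(no output)
```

View pics/s4c.png

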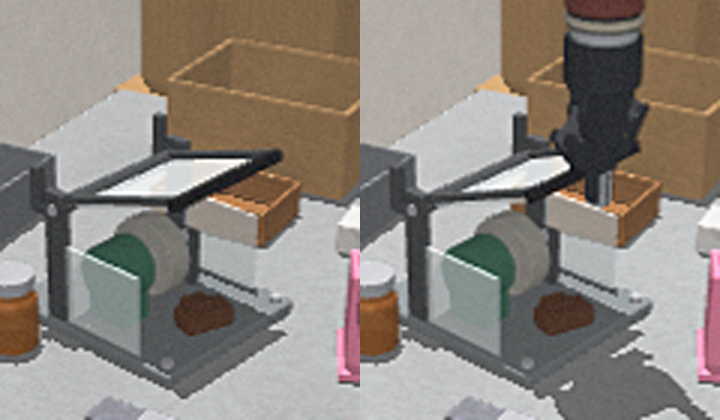

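The right half shows the lip's left corner at (530,193), up slightly from (170,200) in the left half, so the guard has started to rise. I'll continue along the arc.

Emit:
{"name": "send_rows", "arguments": {
  "rows": [
    [0,[0.2,0,-0.5],0],
    [0,[0.2,0,-0.5],0],
    [0,[0.2,0,-0.5],0],
    [0,[0,0,0],0]
  ]
}}

```text
t: 11.52
tool_pos: [0.4648, -0.185, 0.185]
tool_rot: [-3.118, 0.376, 0.011]
contact_force: [-12.1, 2.4, 3.4]
opening: -0.0004
grip_force: 5.7
```

```bash
cat >> h.py <<'E'
def ang(f):
    # guard angle from the clear/black panel edge: points left of gripper, project in hinge plane
    b=snap('side',f); P=cloud(b)
    n=np.array([.9715,-.2368]); l=np.array([.2368,.9715]); T=P[...,:2]-[.4705,-.183]; r=T@n-.153; s=T@l; z=P[...,2]-.145
    m=(s>.068)&(s<.09)&(np.hypot(r,z)>.05)&(np.hypot(r,z)<.18)&(z>.0)
    a=np.arctan2(z[m],-r[m]); rho=np.hypot(r,z)[m]
    print('n',m.sum(),'a pct',np.percentile(a,[10,50,90]).round(3),'guard~',(np.median(a)-.30).round(3),'rho98',np.percentile(rho,98).round(3))
    t=ctrl.get_obs(); p=t['tool_pos']; print('tcp r',((p[:2]-[.4705,-.183])@n).round(4),'z',p[2].round(4),t['contact_force'].round(1))
E
python3 - <<'E'
import h
from h import *
s0=h.snap
h.snap=lambda n,f:np.load('pics/side1.npz'); h.ang('x'); h.snap=lambda n,f:np.load('pics/s4.npz'); h.ang('x'); h.snap=s0
h.ang('s5')
E
```

```text
n 153 a pct [0.265 0.333 0.394] guard~ 0.033 rho98 0.163
tcp r -0.0051 z 0.185 [-12.1   2.4   3.4]
n 148 a pct [0.332 0.388 0.451] guard~ 0.088 rho98 0.163
tcp r -0.0051 z 0.185 [-12.1   2.4   3.4]
n 138 a pct [0.431 0.487 0.546] guard~ 0.187 rho98 0.164
tcp r -0.0052 z 0.1848 [-11.4   2.    3.2]
```

Emit:
{"name": "send_rows", "arguments": {
  "rows": [
    [0,[0.4,0,-0.8],0],
    [0,[0.5,0,-1.0],0],
    [0,[0.6,0,-0.9],0],
    [0,[0.7,0,-0.9],0],
    [0,[0,0,0],0]
  ]
}}

```text
t: 12.2
tool_pos: [0.4885, -0.1907, 0.2225]
tool_rot: [-3.119, 0.375, 0.001]
contact_force: [-6.1, 2.1, 4.0]
opening: -0.0003
grip_force: 3.3
```

```bash
python3 -c "
import h; h.ang('s6')"
```

```text
n 148 a pct [0.697 0.753 0.812] guard~ 0.453 rho98 0.163
tcp r 0.0188 z 0.222 [-6.8  2.6  4. ]
```

Emit:
{"name": "send_rows", "arguments": {
  "rows": [
    [0,[0.7,0,-0.8],0],
    [0,[0.9,0,-0.9],0],
    [0,[1.0,0,-0.8],0],
    [0,[1.1,0,-0.7],0],
    [0,[1.1,0,-0.6],0],
    [0,[0,0,0],0]
  ]
}}

```text
t: 13.0
tool_pos: [0.5362, -0.2027, 0.2596]
tool_rot: [3.118, -0.375, 0.002]
contact_force: [-1.9, -0.1, 1.1]
opening: -0.0002
grip_force: 0.7
```

```bash
python3 -c "
import h; h.ang('s7')"
```

```text
n 179 a pct [1.065 1.124 1.193] guard~ 0.824 rho98 0.162
tcp r 0.0678 z 0.2591 [-1.8  1.   0.1]
```

Emit:
{"name": "send_rows", "arguments": {
  "rows": [
    [0,[1.0,0,-0.5],0],
    [0,[1.1,0,-0.4],0],
    [0,[1.2,0,-0.3],0],
    [0,[1.1,0,-0.2],0],
    [0,[0.8,0,-0.1],0],
    [0,[0,0,0],0]
  ]
}}

```text
t: 13.8
tool_pos: [0.5862, -0.2147, 0.2741]
tool_rot: [3.119, -0.375, -0.0]
contact_force: [-0.4, -0.2, -0.6]
opening: 0.0001
grip_force: 0.0
```

```bash
python3 -c "
import h; h.ang('s8')"
```

```text
n 193 a pct [1.384 1.447 1.525] guard~ 1.147 rho98 0.161
tcp r 0.1195 z 0.274 [-0.1  0.4 -0.4]
```

Emit:
{"name": "send_rows", "arguments": {
  "rows": [
    [0,[0.5,0,0],0],
    [0,[0.5,0,0],0],
    [0,[0.5,0,0],0],
    [0,[0.4,0,0],0],
    [0,[0.4,0,0],0],
    [0,[0.4,0,0],0],
    [0,[0.4,0,0],0],
    [0,[0.4,0,0],0],
    [0,[0.4,0,0],0],
    [0,[0,0,0],0]
  ]
}}

```text
t: 15.1
tool_pos: [0.6237, -0.2239, 0.2742]
tool_rot: [-3.119, 0.376, 0.0]
contact_force: [0.4, -0.1, 0.7]
opening: -0.0001
grip_force: 0.0
```

```bash
python3 -c "
import h; h.ang('s9')"
```

```text
n 192 a pct [1.812 1.876 1.954] guard~ 1.576 rho98 0.159
tcp r 0.1584 z 0.2742 [-0.8 -1.   0. ]
```

Emit:
{"name": "send_rows", "arguments": {
  "rows": [
    [0,[-3,0,0],0],
    [0,[-4,0,-1],0],
    [0,[-5,0,-1],0],
    [0,[-5,0,0],0],
    [0,[-4,0,0],0],
    [0,[0,0,0],0],
    [0,[0,0,0],0],
    [0,[0,0,0],0]
  ]
}}

```text
t: 16.15
tool_pos: [0.4202, -0.1742, 0.2943]
tool_rot: [-3.119, 0.375, 0.0]
contact_force: [0.4, 0.6, -0.5]
opening: -0.0005
grip_force: 0.0
```

```bash
python3 -c "
import h,cv2; h.ang('s10'); h.ang('s11')"
```

```text
n 196 a pct [1.807 1.877 1.955] guard~ 1.577 rho98 0.159
tcp r -0.051 z 0.2942 [ 0.3 -0.6  0.1]
n 195 a pct [1.813 1.876 1.957] guard~ 1.576 rho98 0.159
tcp r -0.0511 z 0.2941 [-0.3 -0.3  0.2]
```

View pics/s11.png

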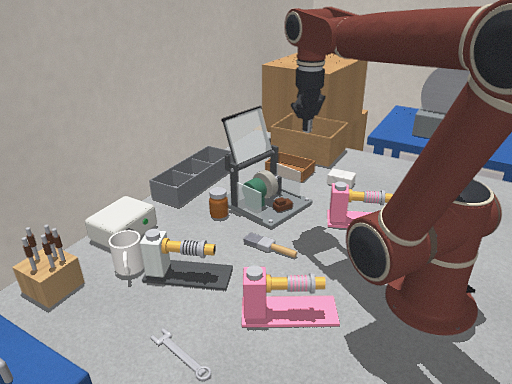

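The guard stands open and still on its stop at (247,137). The sleeve at (190,248) is forward, the bystanders have not moved, and the arm is clear.

```bash
python3 -c "
from station import ctrl; print(ctrl.finish_job())"
```

```text
the job is handed in; nothing more can be done
None
```

The job is handed in, though no verdict came back: I pulled the sleeve back about 14 mm, held it and let it spring forward, then swung the guard open, and it rests still on its stop with the arm clear and nothing else visibly moved.

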